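# Dock the tube rack on the orbital mixer

### The arm

A 6-joint arm with a two-finger parallel gripper is mounted at the origin on the work surface. World frame = base frame: x ahead of the robot, y to its left, z up, the work surface at z = 0. Lengths are in mm, angles in rad, forces in N, time in s.
With the tool pointing down it reaches from about 275 to 1000 mm from the base axis. Payload 8.4 kg.
Tool frame: the origin (TCP) lies at the very end of the fingers, on their centre line; the grasp point (between the pads) lies 19 mm behind it; x points along the fingers, y is the direction in which the jaws open and shut, and the axes are right-handed (so a half turn about x gives the same grasp; the last joint's range is limited). The gripper opens to 85 mm and grips with 20 to 120 N. Pads are 22 mm wide; open, the fingers measure 114 mm over their backs; the gripper's body (76 mm by 85 mm) begins 54 mm behind the grasp point. The pads swing forward as they close: fully open they stand 13 mm farther back than shut.
Start: joints at [-1.14, 0.353, 1.633, -0, 1.155, -0.002], TCP at [262.133, -567.375, 231.281] pointing down, gripper open.
Joint ranges: [-2.63, 2.63], [-0.92, 2.1], [0.06, 2.66], [-1.3, 4.44], [0, 2.69], [-3.02, 3.02]. Speed limits (rad/s): [2.22, 2.22, 2.79, 3.14, 3.14, 3.14].

### API

Orientations are given as [roll, pitch, yaw] about the fixed x, y, z axes, in that order (R = Rz(yaw) Ry(pitch) Rx(roll)).
In Python, from rig import r, grab_frame, camera_params, sign_off gives the robot as it stands.
- The arm moves only by the tool drive_tool, never from a script. Its argument "rows" is one flat list of numbers, 7 for each row, row after row: the shift along the tool's x, y, z in mm, then the turn, a rotation vector about the tool's x, y, z in degrees, then the opening in per cent of the stroke, from 0 (shut) to 100 (fully open). In form: [x, y, z, rx, ry, rz, fingers, x, y, z, rx, ry, rz, fingers, ...]. A call has 1 to 10 rows; each row is the pose to reach, as a shift and turn from the pose measured when the call began, along the tool's axes at that moment; what a row does not reach only later rows make up. A row lasts 1/8 s, in which the tool goes at most 62.5 mm and 10.7 degrees, less where a joint would pass 70% of its speed; a pose out of reach is approached as far as the arm can. A call with a gripper value outside its range is refused whole. The fingers move at their own pace and stop on an object; "newtons" is the grip in N (left out, the last holds). Time passes only in rows, so rows that repeat a pose let the fingers close. It gives the time, the measured TCP pose, the force and the opening at its end, in the units of the state.
- r.sense(): the state, without advancing time (a new reading comes with each control period).
- grab_frame(name): name is "scene" or "top" or "wrist"; returns the picture (420x560x3 uint8, red, green, blue); there is no depth.
- camera_params(name): a dict with "vertical_fov" (degrees; the focal length in pixels is half the picture's height over the tangent of half this angle, whatever the lens; pixels are square), "cx", "cy" (the principal point, pixels), "pose" (4x4, takes a point from camera to world coordinates); the wrist camera has in their place "tool_from_camera" (4x4, takes a point from camera to tool coordinates, whose origin is the TCP and whose axes are the tool frame's). Camera axes: x right, y down, z forward; pixel columns grow to the right and rows downward; lengths in mm; the calibration is good to about 2 mm. A picture is of the moment at which its call begins: read the wrist's pose just before it. camera_params takes no time and is no camera call.
- sign_off(): hands the job in, once; it reports no verdict.
The state is a dict: "clock": time; "qpos": joint angles; "qvel": joint speeds; "joint_efforts": joint torques, N m; "eef_pos": TCP position; "tcp_rot": TCP orientation; "contact_force": force on the tool from outside, world axes, zero at the start; "wrist_torque": the same for the moment, N m; "opening": opening from 0.0 (shut) to 1.0 (fully open).
Only numpy, scipy, OpenCV 4.12 (cv2) and the standard library are available. Lean on these libraries where they do the work, as an engineer would, in place of code of your own. Each camera call takes 0.05 s, during which the arm holds its last target.

### The job

Dock the tube rack on the mixer platform: slide it endways until its fork is fully home on the locating pin, then push near its free end so that it swings round the pin, and press it in until the spring latch snaps shut in front of its striker stud and holds it. Keep the rack standing flat on the platform, be gentle (keep every push on it under 18 N) and leave the bottles and the tip box beside the mixer where they are; finish with the hand clear of everything.

Things in the scene. Friction and masses are not known exactly. Their poses are not given: they have to be found in the camera images.
- mixer: Orbital mixer fixed to the bench: white housing, flat rubber-topped platform 95 mm above the bench, 320 mm (x) by 440 mm (y), centred at mixer x = -20 mm. Origin: on the bench, z up. Docked, the rack lies along the mixer's y axis, centre near mixer x = 0, y = 0; its free end is swung in towards mixer +x. The locating pin is at the +y end, the latch block at the -y end.
- pin: Round steel locating pin on the platform, the pivot: 12 mm diameter, 22 mm tall, at mixer x = 0, y = 133 mm. Origin: on its axis at platform level; its yaw means nothing.
- rack: Steel tube rack full of capped tubes, loose, 0.5 to 0.85 kg: tray 100 (x) by 250 (y) by 30 mm high, upper tier 88 mm wide to 67 mm, caps to 84 mm. Origin: centre of underside, z up. Nose +y, tail (free end) -y. Starts askew on the platform, tail towards the robot by 0.15 to 0.4 rad, fork aimed roughly at the pin, 30 to 60 mm short. Slides at 2 to 6 N. Push on the tray: higher up it tips.
- fork (a point): Where the pin's axis lies when the fork is fully home: rack x = 0, y = 133 mm. The fork is a two-tined plate on the nose, 2 to 10 mm above the platform; slot 17 mm wide, its floor 6 mm behind this point, flared mouth 22 mm ahead of it, about 36 mm between the tine ends.
- striker (a point): Middle of the striker stud on the tail: upright round steel stud, 12 mm diameter, at rack x = 36, y = -140 mm, top 31 mm above the platform, on a 6 mm flange that reaches 25 mm beyond the tail end plate (rack x 23 to 49 mm). The latch bolt snaps in on its robot side (rack -x).
- catch (a point): Point on the mixer: where the striker stud's middle is when latched, if the latch block is set as drawn (mixer x 36, y -140, z 114 mm). The L-shaped aluminium block (44 mm stop wall behind the rack, bolt housing 36 mm tall beside its tail at mixer y -197 to -161) is clamped in slots and may be set up to 9 mm nearer or farther along mixer x; this is not measured: find it by feel.
- latch (a joint): Spring bolt of the latch block, m: 0 = fully out (also before the rack arrives), rising to 0.010 to 0.014 while the stud presses in its sloped nose (from about 38 mm before latching), back to 0 once the stud is past. A sprung rubber buffer presses the rack back over the last 3 mm, 3 to 4 N at latching; a solid stop comes 2 mm after it. In all it takes a push of 5 to 12 N near the free end.
- reagent: Brown reagent bottle, 62 mm diameter, 125 mm tall, on the bench at the mixer's -y side. Origin: centre of its underside. Leave alone.
- wash: White wash bottle with bent spout, 74 mm diameter, 180 mm tall, on the bench at the mixer's +y side. Origin: centre of its underside. Leave alone.
- tips: Clear pipette tip box, 85 by 120 by 60 mm, on the bench at the mixer's +y side. Origin: centre of its underside. Leave alone.

How it is judged:
By the outcome, as a careful person would: the job done as asked, in the order asked, and still so for the second after the job is handed in, with the robot touching nothing.
It also fails if it takes over 72 s, if anything falls off the work surface, if the arm or the gripper's body presses on something with over 40 N, if the wrist force passes 120 N, or if a joint passes its speed limit or range.

## Working session

There is one attempt and no reset: what is moved stays moved. The work goes in short steps, Python scripts to look and compute and a tool call to move; the robot and the scene stay as the last step left them, time stands still between calls to the robot, and variables do not carry over. Pictures are saved under pics/ and viewed, and the job is handed in when it is done.

Besides the shell and the picture viewer there is one more tool, called after "Request:" as name(argument=value, ...) on one line, values as JSON. drive_tool: Moves the arm, as the interface text tells. Its arguments: {"type":"object","properties":{"rows":{"type":"array","items":{"type":"number"}},"newtons":{"type":"number"}},"required":["rows"]}

```bash
mkdir -p pics; ls; python3 - <<'E'
from rig import r, grab_frame, camera_params
import cv2, json
print({k:(v if not hasattr(v,'tolist') else v.tolist()) for k,v in r.sense().items()})
for n in ["scene","top","wrist"]:
    im=grab_frame(n); cv2.imwrite(f"pics/{n}0.png",cv2.cvtColor(im,cv2.COLOR_RGB2BGR)); print(n,camera_params(n))
E
```

```text
pics
{'clock': 0.0, 'qpos': [-1.1403826724292718, 0.3536509463791955, 1.634107861223716, -5.345406485434521e-07, 1.1551948176335667, -0.00239219512855453], 'qvel': [-6.169500529475453e-06, 0.00045165560428897414, 0.0007372975183821431, -0.0002433273464313742, -0.0004211953945848728, -0.0010276058616312507], 'joint_efforts': [0.0009672477244748734, -60.52401065826416, -34.20696973800659, 3.909474003194191e-05, 0.009432517981622368, -9.590700074113556e-06], 'eef_pos': [261.95003019475337, -566.9512676980148, 230.57117106945879], 'tcp_rot': [-1.5728294085620746, 1.5694353550604019, 2.0015693106702868], 'contact_force': [-0.24910002747009716, -0.6607356870509032, 0.32154750102457574], 'wrist_torque': [-0.07811140025923402, -0.02489390175351791, 0.037023893520494955], 'opening': 1.0014047363732197}
scene {'vertical_fov': 45.76891325040563, 'cx': 281.08768772003623, 'cy': 207.04012572824993, 'pose': array([[ 7.76099039e-01,  4.77544014e-01, -4.11851910e-01,
         1.07876367e+03],
       [ 6.30388087e-01, -5.70144996e-01,  5.26825913e-01,
        -5.24993637e+02],
       [ 1.67672556e-02
[... 345 characters left out ...]
9746210e-01, -1.18733708e-02,  1.91451988e-02,
         4.92501084e+01],
       [-1.68991703e-02, -1.66724325e-01, -9.85858721e-01,
         1.14661472e+03],
       [ 0.00000000e+00,  0.00000000e+00,  0.00000000e+00,
         1.00000000e+00]])}
wrist {'vertical_fov': 68.34028354498227, 'cx': 280.31825608614685, 'cy': 210.52614331789633, 'tool_from_camera': array([[ 1.11904948e-03, -2.91694342e-01,  9.56510930e-01,
        -1.40901460e+02],
       [ 9.99999322e-01,  1.82728704e-05, -1.16435537e-03,
        -2.11209747e+00],
       [ 3.22157671e-04,  9.56511584e-01,  2.91694164e-01,
        -7.29170794e+01],
       [ 0.00000000e+00,  0.00000000e+00,  0.00000000e+00,
         1.00000000e+00]])}
```

View pics/top0.png

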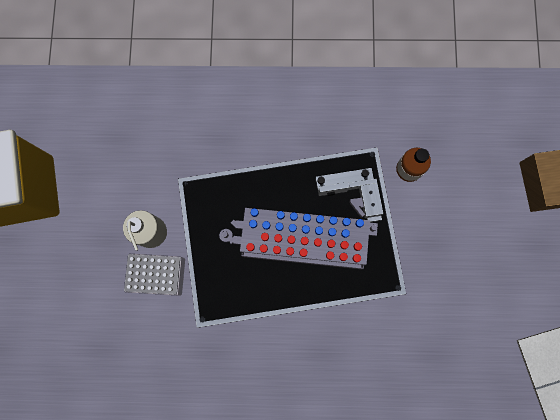

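View pics/scene0.png

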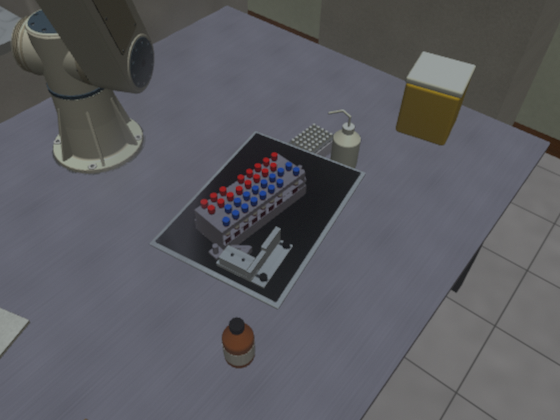

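View pics/wrist0.png

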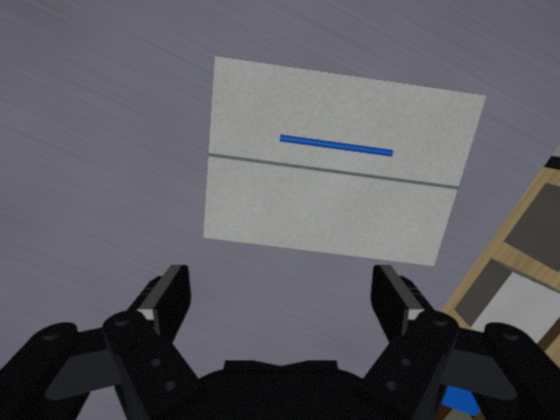

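The top view shows the mixer platform with corners near (180,180), (377,149), (405,293) and (198,327). The pin is at (226,236), the rack tail is to the right, and the latch block is at (350,190). I'll enlarge these parts next.

```bash
python3 - <<'E'
import cv2
im=cv2.imread("pics/top0.png")
c=im[140:335,170:415]; cv2.imwrite("pics/top0c.png",cv2.resize(c,None,fx=3.2,fy=3,interpolation=cv2.INTER_CUBIC)[:600,:800])
c=im[195:280,205:395]; cv2.imwrite("pics/top0d.png",cv2.resize(c,None,fx=4,fy=4,interpolation=cv2.INTER_CUBIC))
im=cv2.imread("pics/scene0.png")
c=im[130:300,150:370]; cv2.imwrite("pics/scene0c.png",cv2.resize(c,None,fx=3.5,fy=3.5,interpolation=cv2.INTER_CUBIC))
E
```

```text
(no output)
```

View pics/top0d.png

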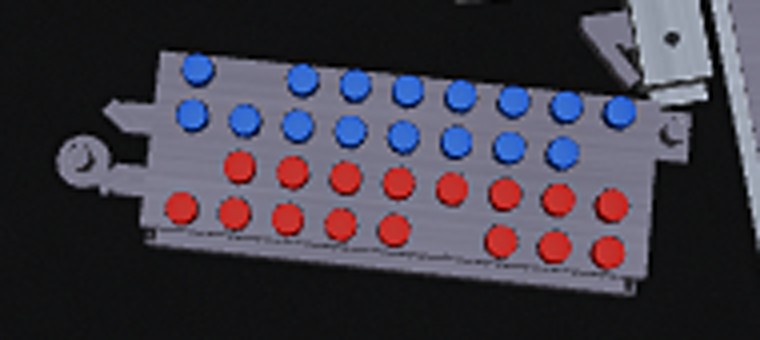

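View pics/scene0c.png

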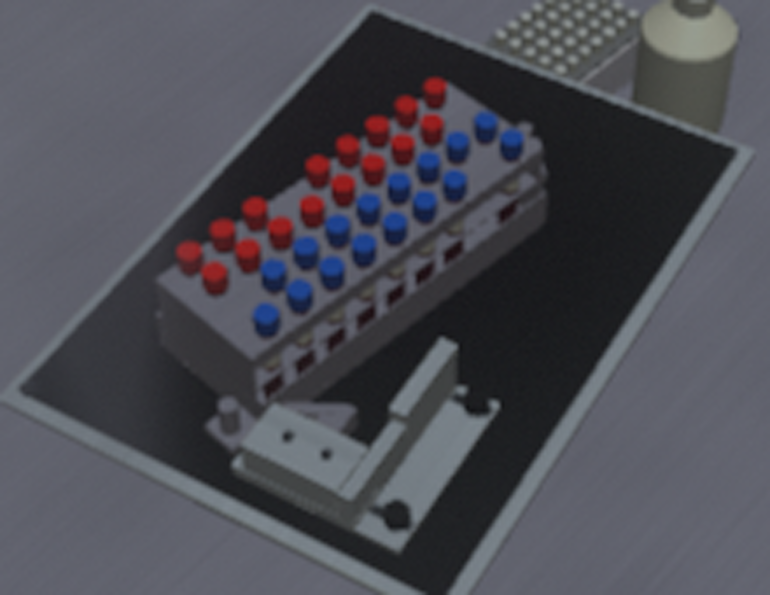

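```bash
cat > h.py <<'E'
import numpy as np, cv2
from rig import r, grab_frame, camera_params
def ray(name,px,pose=None):
    p=camera_params(name); f=210/np.tan(np.radians(p["vertical_fov"]/2))
    T=p["pose"] if pose is None else pose
    px=np.atleast_2d(np.asarray(px,float))
    d=np.c_[(px[:,0]-p["cx"])/f,(px[:,1]-p["cy"])/f,np.ones(len(px))]@T[:3,:3].T
    return T[:3,3],d
def plane(name,px,z,pose=None):
    o,d=ray(name,px,pose); return (o+d*((z-o[2])/d[:,2:]))
def proj(name,P,pose=None):
    p=camera_params(name); f=210/np.tan(np.radians(p["vertical_fov"]/2))
    T=p["pose"] if pose is None else pose
    c=(np.atleast_2d(P)-T[:3,3])@T[:3,:3]
    return np.c_[c[:,0]/c[:,2]*f+p["cx"],c[:,1]/c[:,2]*f+p["cy"]]
def wristpose():
    from scipy.spatial.transform import Rotation as R
    s=r.sense(); T=np.eye(4); T[:3,:3]=R.from_euler("xyz",s["tcp_rot"]).as_matrix(); T[:3,3]=s["eef_pos"]
    return T@camera_params("wrist")["tool_from_camera"]
def caps(name,im,pose=None,z=179):
    hsv=cv2.cvtColor(im,cv2.COLOR_BGR2HSV); out={}
    for c,m in dict(red=cv2.inRange(hsv,(0,150,90),(8,255,255))|cv2.inRange(hsv,(172,150,90),(180,255,255)),blue=cv2.inRange(hsv,(105,150,90),(125,255,255))).items():
        n,l,s,ce=cv2.connectedComponentsWithStats(m)
        k=[i for i in range(1,n) if s[i,4]>25]; out[c]=(ce[k],s[k,4])
    return out
E
python3 - <<'E'
from h import *
im=cv2.imread("pics/top0.png")
# dark platform
g=cv2.cvtColor(im,cv2.COLOR_BGR2GRAY); m=(g<50).astype(np.uint8)*255
m[:, :170]=0; m[:,415:]=0; m[:140]=0; m[340:]=0
m=cv2.morphologyEx(m,cv2.MORPH_OPEN,np.ones((3,3)))
h=cv2.convexHull(np.vstack(cv2.findContours(m,0,2)[0]))
q=cv2.approxPolyDP(h,6,True)[:,0]; print("inner",q.tolist())
P=plane("top",h[:,0].astype(float),95)[:,:2].astype(np.float32)
print(cv2.minAreaRect(P))
Q=plane("top",q,95); print(Q.round(1).tolist())
print("outer",plane("top",[(180,180),(377,149),(405,293),(198,327)],95).round(1).tolist())
for c,(ce,a) in caps("top",im).items():
    ok=[i for i in range(len(ce)) if 205<ce[i,0]<380 and 200<ce[i,1]<270]
    W=plane("top",ce[ok],179); print(c,len(ok)); 
    rr=cv2.minAreaRect(W[:,:2].astype(np.float32)); print(rr)
    np.save(f"pics/{c}.npy",W)
print("stud",plane("top",[(373,228)],126), "pin",plane("top",[(225.5,234.5)],117))
W=np.vstack([np.load("pics/red.npy"),np.load("pics/blue.npy")])
print(cv2.minAreaRect(W[:,:2].astype(np.float32)))
print("tray edge",plane("top",[(242,255.5),(363,268.5)],125))
E
```

```text
inner [[411, 172], [400, 289], [200, 321], [183, 182], [371, 152]]
((579.1690063476562, 22.251373291015625), (299.2462463378906, 490.0966491699219), 9.829730987548828)
[[711.4, -203.5, 95.0], [462.3, -174.0, 95.0], [391.0, 238.3, 95.0], [683.9, 287.7, 95.0], [755.0, -118.4, 95.0]]
outer [[688.3, 294.5, 95.0], [761.9, -131.4, 95.0], [454.3, -184.1, 95.0], [378.9, 241.9, 95.0]]
red 16
((540.371337890625, 27.952171325683594), (207.45989990234375, 23.329723358154297), 84.87863159179688)
blue 16
((586.3072509765625, 23.707298278808594), (208.05970764160156, 23.529809951782227), 84.79772186279297)
stud [[ 584.73403659 -115.21681438  126.        ]] pin [[568.46122218 188.79512656 117.        ]]
((563.3651733398438, 25.763381958007812), (208.0917205810547, 69.52440643310547), 84.87863159179688)
tray edge [[524.81165196 152.43603836 125.        ]
 [501.84861233 -93.93796391 125.        ]]
```

View pics/top0c.png

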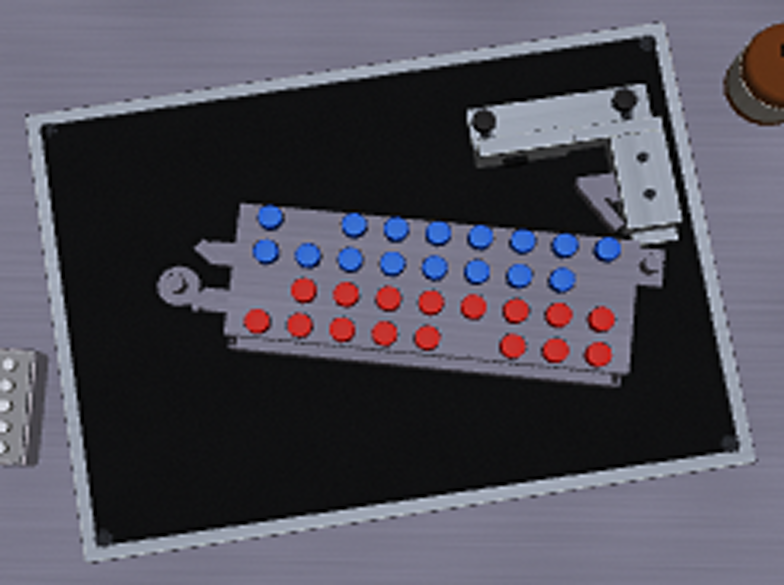

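```bash
cat >> h.py <<'E'
from scipy.spatial.transform import Rotation as R
MO=np.array([590.6,58.6]); MY=0.170
def mixer(p):
    c,s=np.cos(MY),np.sin(MY); d=np.asarray(p)[...,:2]-MO
    return np.stack([d[...,0]*c+d[...,1]*s,-d[...,0]*s+d[...,1]*c],-1)
def goal(pos,push,tilt,flip=1):
    """tool tip leaning forward along heading push(rad, world), jaw axis horizontal perpendicular; prints shift/turn in tool axes"""
    f=np.array([np.cos(push),np.sin(push),0]); Z=np.array([0,0,1.])
    a=-Z*np.cos(tilt)+f*np.sin(tilt); y=flip*np.cross(Z,f); z=np.cross(a,y)
    Rg=np.c_[a,y,z]
    s=r.sense(); R0=R.from_euler("xyz",s["tcp_rot"]).as_matrix()
    sh=R0.T@(np.array(pos)-s["eef_pos"]); rv=np.degrees(R.from_matrix(R0.T@Rg).as_rotvec())
    return sh.round(1),rv.round(2)
def st():
    s=r.sense(); R0=R.from_euler("xyz",s["tcp_rot"]).as_matrix()
    print("t",round(s["clock"],2),"pos",np.round(s["eef_pos"],1),"F",np.round(s["contact_force"],2),"op",round(s["opening"],2)); print("R",R0.round(3).tolist(),"q",np.round(s["qpos"],2))
def snap(n,f,box=None,k=1):
    im=cv2.cvtColor(grab_frame(n),cv2.COLOR_RGB2BGR); cv2.imwrite(f"pics/{f}.png",im)
    if box:
        x0,y0,x1,y1=box; cv2.imwrite(f"pics/{f}c.png",cv2.resize(im[y0:y1,x0:x1],None,fx=k,fy=k,interpolation=cv2.INTER_CUBIC))
    return im
def rack(im):
    W=[]
    for c,(ce,a) in caps("top",im).items():
        W+= [e for e in ce if 190<e[0]<400 and 170<e[1]<290]
    W=plane("top",W,179)[:,:2]
    b=cv2.boxPoints(cv2.minAreaRect(W.astype(np.float32))); e=[b[1]-b[0],b[2]-b[1]]; v=max(e,key=np.linalg.norm); v=v if v[1]>0 else -v
    c=b.mean(0); yaw=np.arctan2(-v[0],v[1]); yv=v/np.linalg.norm(v); xv=np.array([yv[1],-yv[0]])
    print("n",len(W),"centre",c.round(1),"yaw",round(yaw,4),"rel",round(yaw-MY,4),"fork",(c+133*yv).round(1),"stud(mixer)",mixer(c+36*xv-140*yv).round(1))
    return c,yaw
E
python3 - <<'E'
from h import *
st()
im=cv2.imread("pics/top0.png"); rack(im)
psi=-0.056
for h,p in [("hi",(547,-140,200)),("lo",(549,-130,104))]:
  for fl in (1,-1): print(h,fl,goal(p,psi+np.pi/2,np.radians(20),fl))
print("housing corner mixer",mixer(plane("top",[(368.4,219.3),(382,212)],131)))
E
```

```text
t 0.15 pos [ 262.  -567.1  230.7] F [-0.49  0.28 -0.45] op 1.0
R [[-0.0, 0.419, -0.908], [0.001, -0.908, -0.419], [-1.0, -0.001, -0.0]] q [-1.14  0.35  1.63  0.    1.16 -0.  ]
n 32 centre [563.4  25.8] yaw -0.0894 rel -0.2594 fork [575.2 158.2] stud(mixer) [ -33.5 -172.3]
hi 1 (array([  31. , -268.1, -437.8]), array([116.61, -12.29, -20.52]))
hi -1 (array([  31. , -268.1, -437.8]), array([-61.35,  17.97, -10.76]))
lo 1 (array([ 127. , -276.3, -443.9]), array([116.61, -12.29, -20.52]))
lo -1 (array([ 127. , -276.3, -443.9]), array([-61.35,  17.97, -10.76]))
housing corner mixer [[ -16.57838563 -163.43665974]
 [  -6.05300495 -193.68517695]]
```

Request:
drive_tool(rows=[3,-27,-44,-6,1.8,-1.1,0,6,-54,-88,-12,3.6,-2.2,0,9,-80,-131,-18,5.4,-3.2,0,12,-107,-175,-25,7.2,-4.3,0,15,-134,-219,-31,9,-5.4,0,19,-161,-263,-37,10.8,-6.5,0,22,-188,-306,-43,12.6,-7.5,0,25,-214,-350,-49,14.4,-8.6,0,28,-241,-394,-55,16.2,-9.7,0,31,-268,-438,-61.35,18,-10.8,0])

```text
clock: 1.4
eef_pos: [547.9, -138.6, 199.8]
tcp_rot: [3.141, 1.22, 1.518]
contact_force: [0.3, -0.6, -0.1]
opening: 0.003
```

```bash
python3 - <<'E'
from h import *
st(); psi=-0.056
print(goal((549,-135,106),psi+np.pi/2,np.radians(20),-1))
snap("wrist","w1"); snap("top","t1")
E
```

```text
t 1.4 pos [ 547.9 -138.6  199.8] F [ 0.32 -0.56 -0.11] op 0.0
R [[0.018, 0.999, -0.049], [0.343, -0.052, -0.938], [-0.939, 0.0, -0.344]] q [-0.44  0.37  1.74  0.35  1.2  -0.55]
(array([89.4,  0.9, 28.8]), array([ 0.2 , -0.1 ,  0.06]))
```

View pics/w1.png

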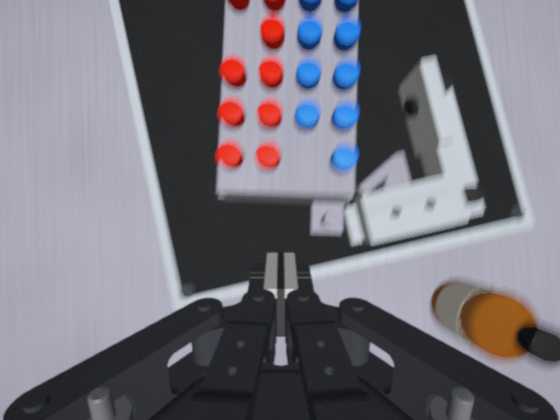

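Request:
drive_tool(rows=[20,0,6,0,0,0,0,45,0,14,0,0,0,0,70,1,22,0,0,0,0,89,1,29,0.2,0,0,0,89,1,29,0.2,0,0,0])

```text
clock: 2.12
eef_pos: [549.0, -133.0, 104.5]
tcp_rot: [-3.13, 1.218, 1.528]
contact_force: [-0.2, -0.0, 0.4]
opening: -0.005
```

```bash
python3 - <<'E'
from h import *
st(); psi=-0.056
print(goal((549+.056*15,-120,106),psi+np.pi/2,np.radians(20),-1))
snap("wrist","w2")
im=snap("top","t2",(170,140,415,335),3); rack(im)
E
```

```text
t 2.12 pos [ 549.  -133.   104.5] F [-0.19 -0.03  0.37] op -0.0
R [[0.015, 0.999, -0.052], [0.345, -0.054, -0.937], [-0.938, -0.004, -0.346]] q [-0.44  0.49  1.8   0.38  1.02 -0.61]
(array([  3.1,   0.2, -12.8]), array([ 0.04, -0.23,  0.26]))
n 32 centre [563.3  25.8] yaw -0.0903 rel -0.2603 fork [575.3 158.3] stud(mixer) [ -33.7 -172.3]
```

View pics/w2.png

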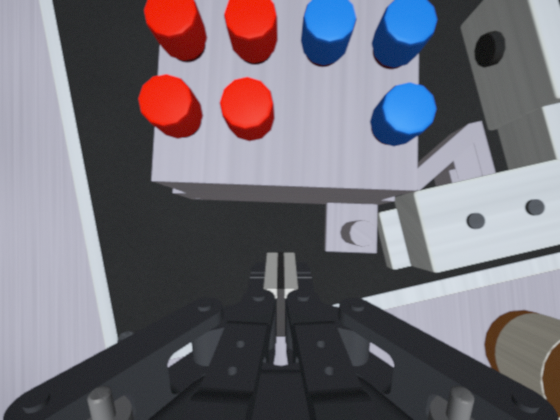

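View pics/t2c.png

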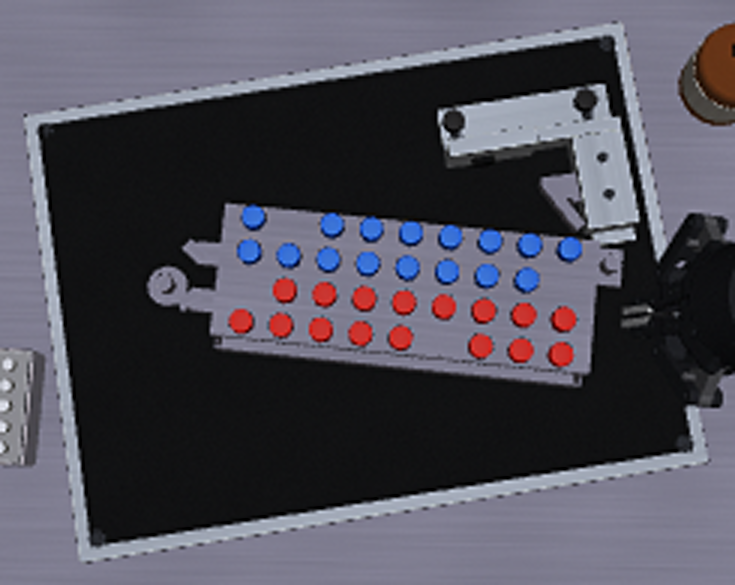

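Request:
drive_tool(rows=[2,3,-5,0,0,0,0,4,6,-10,0,0,0,0,5.5,6,-15,0,0,0,0,6.2,6,-17,0,0,0,0,6.9,6,-19,0,0,0,0,7.6,6,-21,0,0,0,0,8.3,6,-23,0,0,0,0,8.3,6,-23,0,0,0,0])

```text
clock: 3.22
eef_pos: [557.5, -109.3, 106.4]
tcp_rot: [-3.138, 1.219, 1.52]
contact_force: [-0.2, -0.1, -0.1]
opening: -0.002
```

```bash
python3 - <<'E'
from h import *
st(); im=snap("top","t3"); rack(im)
E
```

```text
t 3.23 pos [ 557.5 -109.3  106.4] F [-0.19 -0.12 -0.13] op -0.0
R [[0.017, 0.999, -0.051], [0.344, -0.054, -0.937], [-0.939, -0.001, -0.345]] q [-0.39  0.48  1.81  0.39  1.01 -0.58]
n 32 centre [563.3  25.8] yaw -0.0903 rel -0.2603 fork [575.3 158.3] stud(mixer) [ -33.7 -172.3]
```

Request:
drive_tool(rows=[0.7,0,-1.9,0,0,0,0,1.3,0,-3.6,0,0,0,0,2,0,-5.4,0,0,0,0,2.6,0,-7.2,0,0,0,0,3.3,0,-9,0,0,0,0,4,0,-10.8,0,0,0,0])

```text
clock: 4.03
eef_pos: [558.2, -97.8, 106.3]
tcp_rot: [-3.139, 1.219, 1.52]
contact_force: [-0.7, -3.8, 0.2]
opening: -0.005
```

```bash
python3 - <<'E'
from h import *
st(); im=snap("top","t4"); rack(im)
E
```

```text
t 4.03 pos [558.2 -97.8 106.3] F [-0.68 -3.79  0.22] op -0.0
R [[0.018, 0.999, -0.051], [0.344, -0.054, -0.937], [-0.939, -0.001, -0.345]] q [-0.38  0.48  1.82  0.4   1.   -0.56]
n 32 centre [563.6  35.9] yaw -0.0873 rel -0.2573 fork [575.2 168.4] stud(mixer) [ -31.3 -162.3]
```

Request:
drive_tool(rows=[-1.4,0,3.8,0,0,0,0,-1.4,6,3.8,0,0,0,0,0,6,0,0,0,0,0,0.7,6,-1.9,0,0,0,0,1.4,6,-3.8,0,0,0,0,2,6,-5.6,0,0,0,0,2.6,6,-7.2,0,0,0,0,3.3,6,-9,0,0,0,0])

```text
clock: 5.08
eef_pos: [564.7, -88.2, 106.4]
tcp_rot: [-3.138, 1.219, 1.52]
contact_force: [-0.4, -3.6, 1.3]
opening: 0.001
```

```bash
python3 - <<'E'
from h import *
st(); im=snap("top","t5",(200,180,400,290),4); rack(im)
E
```

```text
t 5.08 pos [564.7 -88.2 106.4] F [-0.38 -3.61  1.26] op 0.0
R [[0.017, 0.999, -0.051], [0.344, -0.054, -0.937], [-0.939, -0.001, -0.345]] q [-0.36  0.48  1.81  0.4   1.   -0.55]
n 32 centre [561.4  46. ] yaw -0.0721 rel -0.2421 fork [571.  178.7] stud(mixer) [ -29.5 -152. ]
```

View pics/t5c.png

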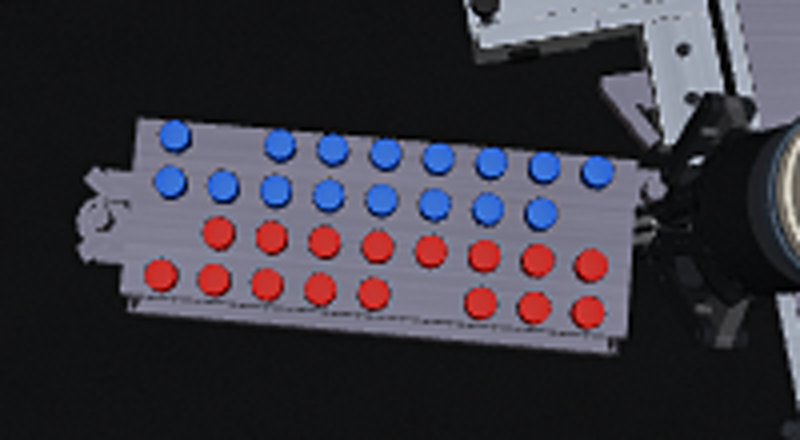

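Request:
drive_tool(rows=[-1.4,0,3.8,0,0,0,0,-1.4,-10,3.8,0,0,0,0,0,-10,0,0,0,0,0,0.7,-10,-1.9,0,0,0,0,1.3,-10,-3.6,0,0,0,0,2,-10,-5.4,0,0,0,0])

```text
clock: 5.88
eef_pos: [555.1, -81.6, 106.3]
tcp_rot: [-3.138, 1.219, 1.52]
contact_force: [-0.9, -1.9, -1.0]
opening: 0.002
```

```bash
python3 - <<'E'
from h import *
st(); im=snap("top","t6",(200,180,400,290),4); rack(im)
E
```

```text
t 5.88 pos [555.1 -81.6 106.3] F [-0.9  -1.88 -1.02] op 0.0
R [[0.017, 0.999, -0.051], [0.344, -0.053, -0.937], [-0.939, -0.001, -0.345]] q [-0.35  0.47  1.84  0.41  0.99 -0.55]
n 32 centre [562.1  51.8] yaw -0.0632 rel -0.2332 fork [570.5 184.5] stud(mixer) [ -26.5 -146.4]
```

Request:
drive_tool(rows=[0.4,0,-1,0,0,0,0,0.7,0,-2,0,0,0,0])

```text
clock: 6.18
eef_pos: [555.2, -79.3, 106.4]
tcp_rot: [-3.138, 1.219, 1.52]
contact_force: [-0.3, -2.0, -2.0]
opening: -0.002
```

Request:
drive_tool(rows=[0.3,0,-0.8,0,0,0,0])

```text
clock: 6.3
eef_pos: [555.3, -78.4, 106.4]
tcp_rot: [-3.138, 1.219, 1.52]
contact_force: [-0.1, -2.7, -0.9]
opening: 0.0
```

Request:
drive_tool(rows=[0.3,0,-0.8,0,0,0,0])

```text
clock: 6.42
eef_pos: [555.3, -77.5, 106.3]
tcp_rot: [-3.138, 1.219, 1.52]
contact_force: [0.4, -2.8, -1.2]
opening: 0.002
```

Request:
drive_tool(rows=[0.2,0,-0.5,0,0,0,0])

```text
clock: 6.55
eef_pos: [555.4, -76.9, 106.3]
tcp_rot: [-3.138, 1.219, 1.52]
contact_force: [-0.4, -2.9, -0.6]
opening: -0.003
```

Request:
drive_tool(rows=[0.2,0,-0.5,0,0,0,0])

```text
clock: 6.68
eef_pos: [555.4, -76.4, 106.3]
tcp_rot: [-3.138, 1.219, 1.52]
contact_force: [-0.6, -1.0, -0.5]
opening: -0.002
```

Request:
drive_tool(rows=[0.2,0,-0.5,0,0,0,0])

```text
clock: 6.8
eef_pos: [555.5, -75.8, 106.4]
tcp_rot: [-3.139, 1.219, 1.52]
contact_force: [-0.4, -1.8, -1.2]
opening: 0.0
```

```bash
python3 - <<'E'
from h import *
st(); im=snap("top","t7",(200,180,400,290),4); rack(im)
E
```

```text
t 6.8 pos [555.5 -75.8 106.4] F [-0.38 -1.8  -1.2 ] op 0.0
R [[0.018, 0.999, -0.051], [0.344, -0.054, -0.937], [-0.939, -0.001, -0.345]] q [-0.34  0.46  1.84  0.41  0.98 -0.54]
n 32 centre [562.4  57.7] yaw -0.0635 rel -0.2335 fork [570.9 190.5] stud(mixer) [ -25.3 -140.6]
```

Request:
drive_tool(rows=[0.2,0,-0.5,0,0,0,0])

```text
clock: 6.98
eef_pos: [555.5, -75.2, 106.3]
tcp_rot: [-3.139, 1.219, 1.52]
contact_force: [0.2, -3.3, -1.4]
opening: 0.001
```

Request:
drive_tool(rows=[0.2,0,-0.5,0,0,0,0])

```text
clock: 7.1
eef_pos: [555.6, -74.7, 106.3]
tcp_rot: [-3.139, 1.219, 1.52]
contact_force: [0.7, -2.8, -0.6]
opening: 0.001
```

Request:
drive_tool(rows=[0.2,0,-0.5,0,0,0,0])

```text
clock: 7.22
eef_pos: [555.6, -74.4, 106.3]
tcp_rot: [-3.139, 1.219, 1.519]
contact_force: [-1.3, -5.4, -0.5]
opening: -0.003
```

Request:
drive_tool(rows=[0.2,0,-0.5,0,0,0,0])

```text
clock: 7.35
eef_pos: [555.7, -74.3, 106.3]
tcp_rot: [-3.14, 1.22, 1.519]
contact_force: [-1.1, -5.9, -0.4]
opening: 0.001
```

Request:
drive_tool(rows=[0.2,0,-0.6,0,0,0,0])

```text
clock: 7.48
eef_pos: [555.7, -74.3, 106.3]
tcp_rot: [-3.141, 1.221, 1.518]
contact_force: [-1.1, -7.1, -0.0]
opening: -0.002
```

Request:
drive_tool(rows=[0.2,0,-0.6,0,0,0,0])

```text
clock: 7.6
eef_pos: [555.7, -74.3, 106.3]
tcp_rot: [3.141, 1.222, 1.518]
contact_force: [-1.0, -6.1, -0.3]
opening: 0.0
```

```bash
python3 - <<'E'
from h import *
st(); im=snap("top","t8",(200,180,400,290),4); rack(im)
E
```

```text
t 7.6 pos [555.7 -74.3 106.3] F [-0.99 -6.13 -0.3 ] op 0.0
R [[0.018, 0.999, -0.05], [0.341, -0.053, -0.939], [-0.94, 0.0, -0.341]] q [-0.34  0.46  1.84  0.41  0.98 -0.54]
n 32 centre [562.5  59.1] yaw -0.063 rel -0.233 fork [570.9 191.9] stud(mixer) [ -24.9 -139.2]
```

View pics/t8c.png

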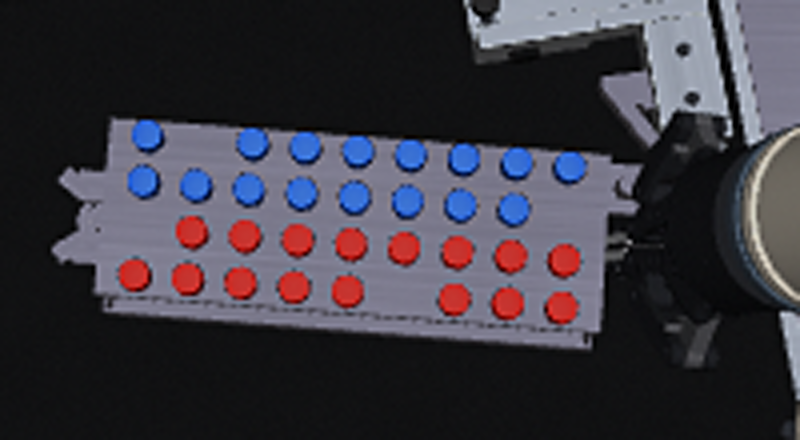

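Request:
drive_tool(rows=[-2.7,0,7.5,0,0,0,0,-7,0,19,0,0,0,0,-14,0,38,0,0,0,0,-51,0,25,0,0,0,0,-98,0,8,0,0,0,0,-136,0,-6,0,0,0,0])

```text
clock: 8.4
eef_pos: [553.7, -116.4, 238.1]
tcp_rot: [3.139, 1.223, 1.514]
contact_force: [0.4, -1.2, -0.5]
opening: -0.001
```

```bash
cat >> h.py <<'E'
PIN=np.array([568.3,189.2])
def arc(th,s,yr=-108,z=104,extra=0,n=-1):
    c,sn=np.cos(th),np.sin(th); l=np.array([-50-s,yr-133]); p=PIN+np.array([c*l[0]-sn*l[1],sn*l[0]+c*l[1]])
    return p,goal((p[0],p[1],z),th+extra,np.radians(20),n)
E
python3 - <<'E'
from h import *
st(); im=snap("top","t9",(170,140,415,335),3); rack(im)
for s,z in ((40,225),(40,104),(10,104)):
  for n in (1,-1): print(s,z,n,arc(-0.063,s,z=z,n=n))
E
```

```text
t 8.4 pos [ 553.7 -116.4  238.1] F [ 0.43 -1.17 -0.52] op -0.0
R [[0.019, 0.999, -0.05], [0.341, -0.054, -0.939], [-0.94, 0.001, -0.341]] q [-0.41  0.32  1.71  0.34  1.25 -0.48]
n 32 centre [562.5  59.1] yaw -0.0623 rel -0.2323 fork [570.8 191.9] stud(mixer) [ -24.8 -139.2]
40 225 1 (array([463.3055875 , -45.65564363]), (array([ 39. , -96.4, -56.4]), array([-90.95, -30.97,  -0.22])))
40 225 -1 (array([463.3055875 , -45.65564363]), (array([ 39. , -96.4, -56.4]), array([85.21, -0.22, 30.54])))
40 104 1 (array([463.3055875 , -45.65564363]), (array([152.8, -97.3, -15.3]), array([-90.95, -30.97,  -0.22])))
40 104 -1 (array([463.3055875 , -45.65564363]), (array([152.8, -97.3, -15.3]), array([85.21, -0.22, 30.54])))
10 104 1 (array([493.24607218, -47.54439364]), (array([152.9, -67.3, -14.9]), array([-90.95, -30.97,  -0.22])))
10 104 -1 (array([493.24607218, -47.54439364]), (array([152.9, -67.3, -14.9]), array([85.21, -0.22, 30.54])))
```

View pics/t9c.png

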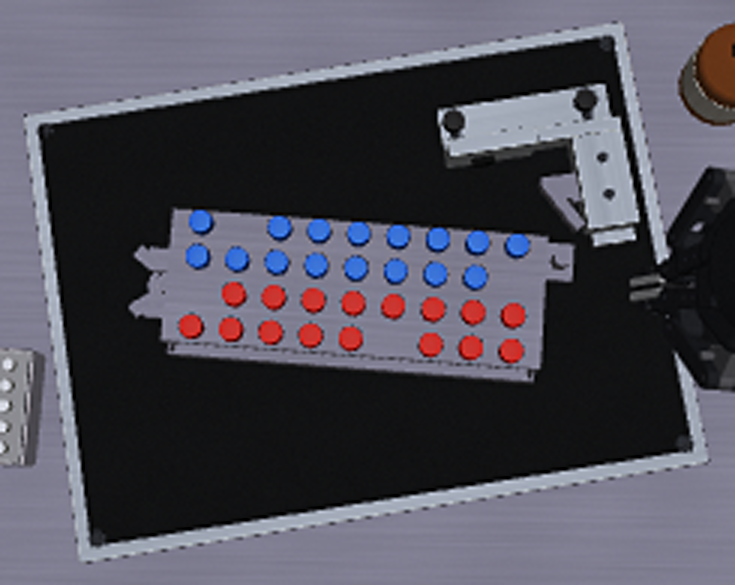

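Request:
drive_tool(rows=[4,-20,-6,8.5,0,3,0,8,-45,-11,17,0,6,0,12,-65,-17,25.5,0,9,0,16,-85,-23,34,0,12,0,20,-96,-28,42.5,0,15,0,23,-96,-34,51,0,18,0,27,-96,-40,60,0,21.5,0,31,-96,-45,68.5,-0.1,24.5,0,35,-96,-50,77,-0.2,27.5,0,39,-96,-56,85.2,-0.2,30.5,0])

```text
clock: 9.7
eef_pos: [463.4, -47.6, 225.1]
tcp_rot: [-3.141, 1.223, -0.049]
contact_force: [-0.3, 0.1, -0.2]
opening: 0.0
```

```bash
python3 - <<'E'
from h import *
st()
print(arc(-0.063,30)); snap("wrist","w3")
E
```

```text
t 9.7 pos [463.4 -47.6 225.1] F [-0.29  0.15 -0.19] op 0.0
R [[0.34, -0.049, -0.939], [-0.017, -0.999, 0.046], [-0.94, -0.0, -0.341]] q [-0.12 -0.07  2.2   0.04  0.66  1.47]
(array([473.28574906, -46.28522696]), (array([117.2,  -1.8,  32. ]), array([0.75, 0.08, 0.28])))
```

View pics/w3.png

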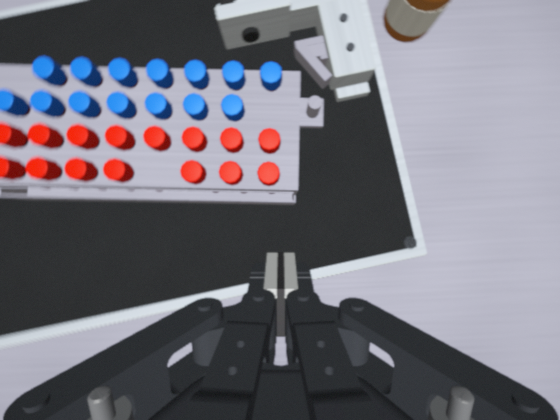

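Request:
drive_tool(rows=[29,0,8,0,0,0,0,59,-1,16,0.4,0,0.1,0,90,-2,24,0.7,0,0.2,0,117,-2,32,0.8,0,0.3,0,117,-2,32,0.8,0,0.3,0])

```text
clock: 10.38
eef_pos: [471.7, -45.9, 102.1]
tcp_rot: [-3.135, 1.228, -0.069]
contact_force: [-0.0, -0.8, 0.8]
opening: 0.001
```

```bash
python3 - <<'E'
from h import *
st()
for th,s in ((-0.063,8),(-.04,5.8),(-.02,5.8),(0,5.8),(.02,5.8),(.04,5.8)): print(th,arc(th,s))
E
```

```text
t 10.38 pos [471.7 -45.9 102.1] F [-0.01 -0.79  0.83] op 0.0
R [[0.335, -0.075, -0.939], [-0.023, -0.997, 0.072], [-0.942, -0.002, -0.336]] q [-0.11  0.18  2.3   0.05  0.31  1.5 ]
-0.063 (array([495.2421045 , -47.67031031]), (array([  6.1,   0. , -22.8]), array([-0.71,  0.36, -0.11])))
-0.04 (array([502.90720451, -49.37582086]), (array([  8.7,   1.1, -30.2]), array([-1.95,  0.36, -0.56])))
-0.02 (array([507.69148095, -50.63587601]), (array([ 10.4,   2. , -34.7]), array([-3.03,  0.36, -0.95])))
0 (array([512.5, -51.8]), (array([ 12. ,   2.8, -39.3]), array([-4.11,  0.36, -1.34])))
0.02 (array([517.3308383 , -52.86772721]), (array([ 13.7,   3.5, -44. ]), array([-5.19,  0.36, -1.73])))
0.04 (array([522.18206359, -53.83863055]), (array([ 15.3,   4.1, -48.6]), array([-6.26,  0.36, -2.12])))
```

Request:
drive_tool(rows=[3,0,-9,-0.4,0.2,0,0,5.5,0,-18,-0.7,0.3,-0.1,0,6.1,0,-22.8,-0.7,0.4,-0.1,0,6.7,0.2,-24.5,-1,0.4,-0.2,0,7.3,0.5,-26.2,-1.3,0.4,-0.3,0,8,0.8,-28.2,-1.7,0.4,-0.5,0,8.7,1.1,-30.2,-1.95,0.4,-0.6,0,9.5,1.5,-32.5,-2.5,0.4,-0.75,0,10.4,2,-34.7,-3,0.4,-0.95,0])

```text
clock: 11.5
eef_pos: [507.9, -50.7, 103.9]
tcp_rot: [-3.141, 1.221, -0.019]
contact_force: [-2.0, -1.1, 1.6]
opening: -0.001
```

```bash
python3 - <<'E'
from h import *
st(); im=snap("top","t10",(200,170,400,290),4); rack(im)
for th,s in ((0,5.8),(.02,5.8),(.04,5.8),(.06,5.8)): print(th,arc(th,s))
E
```

```text
t 11.5 pos [507.9 -50.7 103.9] F [-2.01 -1.08  1.56] op -0.0
R [[0.343, -0.02, -0.939], [-0.007, -1.0, 0.019], [-0.939, -0.0, -0.343]] q [-0.13  0.23  2.23  0.11  0.33  1.36]
n 32 centre [568.4  58.8] yaw -0.0123 rel -0.1823 fork [570.  191.8] stud(mixer) [ -11.9 -140.2]
0 (array([512.5, -51.8]), (array([ 1.5,  0.9, -4. ]), array([-1.05, -0.07, -0.38])))
0.02 (array([517.3308383 , -52.86772721]), (array([ 3.1,  1.9, -8.5]), array([-2.13, -0.07, -0.77])))
0.04 (array([522.18206359, -53.83863055]), (array([  4.8,   2.8, -13.1]), array([-3.2 , -0.07, -1.16])))
0.06 (array([527.05173543, -54.71232169]), (array([  6.5,   3.5, -17.7]), array([-4.28, -0.07, -1.56])))
```

View pics/t10c.png

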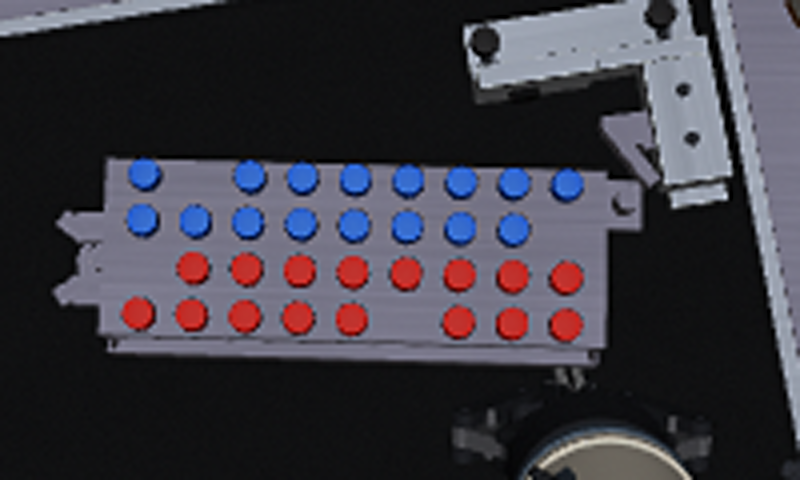

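Request:
drive_tool(rows=[0.7,0.4,-2,-0.5,0,-0.2,0,1.5,0.9,-4,-1.05,0,-0.4,0,2.3,1.4,-6.2,-1.6,0,-0.6,0,3.1,1.9,-8.5,-2.1,0,-0.8,0])

```text
clock: 12.05
eef_pos: [517.5, -52.9, 104.0]
tcp_rot: [-3.14, 1.22, 0.022]
contact_force: [-1.8, -1.9, -0.8]
opening: -0.002
```

Request:
drive_tool(rows=[0.8,0.4,-2.3,-0.5,0,-0.2,0,1.6,0.9,-4.6,-1.05,0,-0.4,0])

```text
clock: 12.3
eef_pos: [521.9, -53.6, 103.8]
tcp_rot: [-3.138, 1.222, 0.044]
contact_force: [-8.3, -2.4, 5.7]
opening: 0.002
```

```bash
python3 - <<'E'
from h import *
st(); im=snap("top","t11",(200,170,400,290),4); rack(im)
for th,s in ((.05,5.8),(.06,5.8),(.08,5.8)): print(th,arc(th,s))
E
```

```text
t 12.3 pos [521.9 -53.6 103.8] F [-8.28 -2.43  5.7 ] op 0.0
R [[0.342, 0.041, -0.939], [0.015, -0.999, -0.038], [-0.94, -0.001, -0.342]] q [-0.15  0.25  2.2   0.19  0.35  1.21]
n 32 centre [575.9  59. ] yaw 0.0442 rel -0.1258 fork [570.  191.9] stud(mixer) [   3.7 -140.5]
0.05 (array([524.61471526, -54.2876504 ]), (array([ 0.8,  0.7, -2.3]), array([-0.49, -0.01, -0.11])))
0.06 (array([527.05173543, -54.71232169]), (array([ 1.6,  1.2, -4.6]), array([-1.03, -0.01, -0.31])))
0.08 (array([531.93790603, -55.48845114]), (array([ 3.2,  2.2, -9.2]), array([-2.1 , -0.01, -0.7 ])))
```

Request:
drive_tool(rows=[-0.3,0.2,-0.9,-0.2,0,-0.05,0])

```text
clock: 12.48
eef_pos: [522.3, -53.8, 104.2]
tcp_rot: [-3.139, 1.223, 0.048]
contact_force: [-2.5, -0.7, -1.4]
opening: 0.001
```

Request:
drive_tool(rows=[0.1,0.2,-0.9,-0.2,0,-0.05,0])

```text
clock: 12.6
eef_pos: [522.9, -53.9, 104.1]
tcp_rot: [-3.139, 1.224, 0.052]
contact_force: [-4.0, -2.0, -0.8]
opening: -0.0
```

Request:
drive_tool(rows=[0.3,0.25,-1.1,-0.27,0,-0.1,0,0.6,0.5,-2.2,-0.53,0,-0.2,0,0.9,0.75,-3.3,-0.8,0,-0.3,0])

```text
clock: 12.98
eef_pos: [526.3, -54.5, 104.3]
tcp_rot: [-3.138, 1.224, 0.068]
contact_force: [-2.8, -1.0, -2.5]
opening: 0.004
```

Request:
drive_tool(rows=[0.3,0.25,-1.1,-0.27,0,-0.1,0,0.6,0.5,-2.2,-0.53,0,-0.2,0,0.9,0.75,-3.3,-0.8,0,-0.3,0])

```text
clock: 13.35
eef_pos: [529.8, -55.0, 104.5]
tcp_rot: [-3.138, 1.224, 0.084]
contact_force: [-2.8, -0.6, -2.8]
opening: 0.003
```

```bash
python3 - <<'E'
from h import *
st(); im=snap("top","t12",(200,170,400,290),4); rack(im)
for th,s in ((.08,5.8),(.1,5.8),(.12,5.8)): print(th,arc(th,s))
E
```

```text
t 13.35 pos [529.8 -55.  104.5] F [-2.8  -0.56 -2.79] op 0.0
R [[0.339, 0.08, -0.937], [0.028, -0.997, -0.075], [-0.94, -0.001, -0.34]] q [-0.16  0.26  2.18  0.23  0.37  1.13]
n 32 centre [580.1  59.3] yaw 0.0787 rel -0.0913 fork [569.6 191.9] stud(mixer) [  12.9 -140.2]
0.08 (array([531.93790603, -55.48845114]), (array([ 1.2,  0.6, -1.6]), array([-0.01,  0.12,  0.07])))
0.1 (array([536.83862099, -56.16670848]), (array([ 2.8,  1.7, -6.1]), array([-1.08,  0.12, -0.32])))
0.12 (array([541.75192008, -56.74682241]), (array([  4.5,   2.7, -10.7]), array([-2.16,  0.12, -0.71])))
```

View pics/t12c.png

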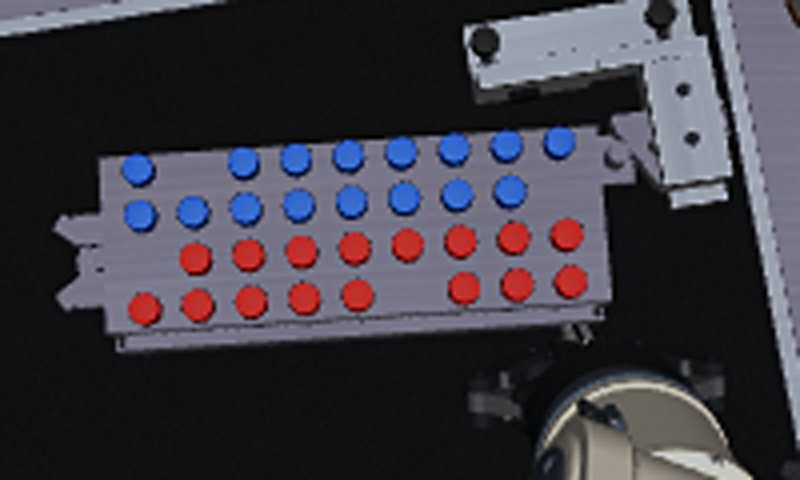

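Request:
drive_tool(rows=[0.5,0.3,-1.1,-0.2,0,-0.1,0,0.9,0.6,-2.2,-0.5,0,-0.2,0,1.3,0.9,-3.3,-0.7,0,-0.3,0])

```text
clock: 13.78
eef_pos: [533.7, -55.6, 104.5]
tcp_rot: [-3.136, 1.224, 0.1]
contact_force: [-3.8, -0.2, -0.1]
opening: -0.002
```

Request:
drive_tool(rows=[0.4,0.25,-1.1,-0.25,0,-0.1,0,0.8,0.5,-2.2,-0.5,0,-0.2,0])

```text
clock: 14.02
eef_pos: [536.1, -55.9, 104.5]
tcp_rot: [-3.135, 1.224, 0.11]
contact_force: [-4.7, -2.0, -0.6]
opening: 0.0
```

Request:
drive_tool(rows=[0.4,0.25,-1.1,-0.25,0,-0.1,0,0.8,0.5,-2.2,-0.5,0,-0.2,0])

```text
clock: 14.28
eef_pos: [538.4, -56.2, 104.5]
tcp_rot: [-3.134, 1.224, 0.121]
contact_force: [-6.5, -1.7, -0.1]
opening: -0.003
```

```bash
python3 - <<'E'
from h import *
st(); im=snap("top","t13",(200,170,400,290),4); rack(im)
for th,s in ((.12,5.8),(.14,5.8),(.16,5.8),(.17,5.8)): print(th,arc(th,s))
E
```

```text
t 14.28 pos [538.4 -56.2 104.5] F [-6.5  -1.73 -0.09] op -0.0
R [[0.337, 0.113, -0.935], [0.041, -0.994, -0.105], [-0.94, -0.003, -0.34]] q [-0.17  0.27  2.16  0.26  0.38  1.06]
n 32 centre [584.5  59.7] yaw 0.1121 rel -0.0579 fork [569.6 191.8] stud(mixer) [  22.  -139.8]
0.12 (array([541.75192008, -56.74682241]), (array([ 1.5,  0.9, -2.7]), array([-0.4 ,  0.11,  0.02])))
0.14 (array([546.67583804, -57.22856088]), (array([ 3.2,  1.9, -7.2]), array([-1.47,  0.11, -0.37])))
0.16 (array([551.60840538, -57.61173122]), (array([  4.8,   2.8, -11.8]), array([-2.55,  0.11, -0.77])))
0.17 (array([554.07731613, -57.7663039 ]), (array([  5.6,   3.3, -14.1]), array([-3.09,  0.11, -0.96])))
```

View pics/t13c.png

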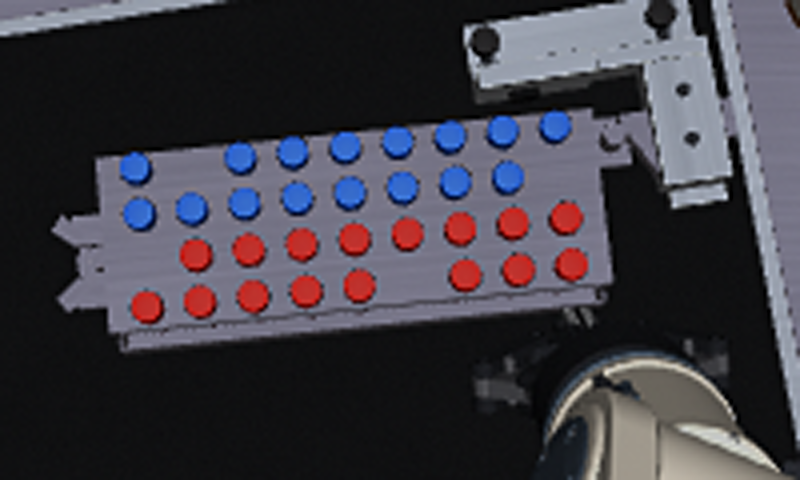

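Request:
drive_tool(rows=[0.4,0.25,-1,-0.2,0,-0.1,0,0.8,0.5,-2,-0.4,0,-0.15,0])

```text
clock: 14.58
eef_pos: [541.1, -56.6, 104.6]
tcp_rot: [-3.134, 1.223, 0.128]
contact_force: [-3.3, -0.6, -1.7]
opening: 0.001
```

Request:
drive_tool(rows=[0.4,0.25,-0.9,-0.2,0,-0.1,0])

```text
clock: 14.7
eef_pos: [542.7, -56.7, 104.7]
tcp_rot: [-3.134, 1.222, 0.133]
contact_force: [-2.2, 0.7, -1.4]
opening: 0.001
```

Request:
drive_tool(rows=[0.4,0.25,-0.9,-0.2,0,-0.1,0])

```text
clock: 14.82
eef_pos: [544.2, -56.9, 104.8]
tcp_rot: [-3.133, 1.222, 0.138]
contact_force: [-2.0, 0.1, -1.7]
opening: -0.003
```

Request:
drive_tool(rows=[0.4,0.25,-0.9,-0.2,0,-0.1,0])

```text
clock: 14.95
eef_pos: [545.6, -57.1, 104.9]
tcp_rot: [-3.132, 1.221, 0.143]
contact_force: [-1.9, -0.9, -1.1]
opening: 0.005
```

```bash
python3 - <<'E'
from h import *
st(); im=snap("top","t14",(300,160,400,250),6); rack(im); snap("wrist","w14")
for th,s in ((.14,5.8),(.16,5.8),(.18,5.8)): print(th,arc(th,s))
E
```

```text
t 14.95 pos [545.6 -57.1 104.9] F [-1.86 -0.87 -1.07] op 0.0
R [[0.339, 0.133, -0.931], [0.049, -0.991, -0.124], [-0.939, -0.003, -0.343]] q [-0.17  0.28  2.15  0.28  0.39  1.02]
n 32 centre [588.5  60.1] yaw 0.1434 rel -0.0266 fork [569.4 191.7] stud(mixer) [  30.4 -139.1]
0.14 (array([546.67583804, -57.22856088]), (array([ 1.2,  0.2, -0.6]), array([-0.43, -0.05,  0.04])))
0.16 (array([551.60840538, -57.61173122]), (array([ 2.8,  1.3, -5.2]), array([-1.5 , -0.05, -0.35])))
0.18 (array([556.54764914, -57.89618016]), (array([ 4.5,  2.2, -9.7]), array([-2.58, -0.05, -0.74])))
```

View pics/t14c.png

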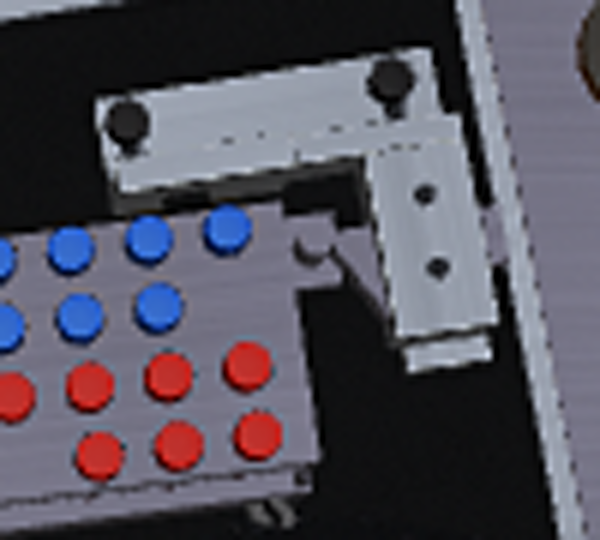

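View pics/w14.png

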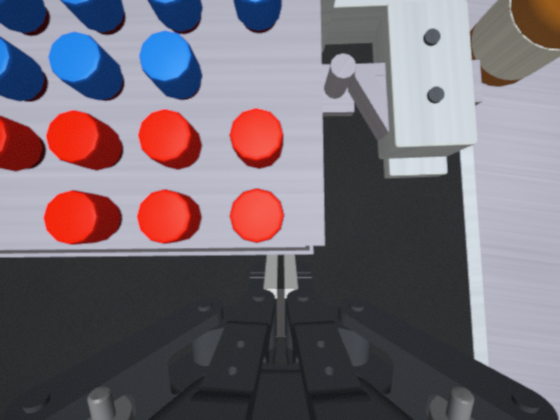

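Request:
drive_tool(rows=[0.5,0.2,-0.8,-0.2,0,-0.05,0])

```text
clock: 15.18
eef_pos: [546.5, -57.2, 104.7]
tcp_rot: [-3.133, 1.221, 0.145]
contact_force: [-5.2, 0.1, 1.2]
opening: -0.002
```

Request:
drive_tool(rows=[0.5,0.2,-0.8,-0.2,0,-0.05,0])

```text
clock: 15.3
eef_pos: [547.4, -57.2, 104.7]
tcp_rot: [-3.134, 1.221, 0.148]
contact_force: [-5.3, -2.0, 4.4]
opening: -0.003
```

Request:
drive_tool(rows=[0.5,0.2,-0.8,-0.2,0,-0.05,0])

```text
clock: 15.42
eef_pos: [548.2, -57.3, 104.6]
tcp_rot: [-3.135, 1.221, 0.151]
contact_force: [-6.2, -1.6, 5.6]
opening: -0.003
```

Request:
drive_tool(rows=[0.5,0.2,-0.8,-0.2,0,-0.05,0])

```text
clock: 15.55
eef_pos: [549.2, -57.4, 104.7]
tcp_rot: [-3.137, 1.221, 0.153]
contact_force: [-4.7, -0.5, 4.2]
opening: -0.001
```

Request:
drive_tool(rows=[0.2,0.2,-0.8,-0.2,0,-0.05,0])

```text
clock: 15.68
eef_pos: [550.2, -57.6, 104.9]
tcp_rot: [-3.138, 1.221, 0.156]
contact_force: [-2.4, -0.6, -1.3]
opening: 0.004
```

Request:
drive_tool(rows=[0.2,0.2,-0.8,-0.2,0,-0.05,0])

```text
clock: 15.8
eef_pos: [550.9, -57.6, 104.8]
tcp_rot: [-3.139, 1.221, 0.159]
contact_force: [-3.8, -0.5, -1.1]
opening: 0.0
```

```bash
python3 - <<'E'
from h import *
st(); im=snap("top","t15",(300,160,400,250),6); rack(im)
E
```

```text
t 15.8 pos [550.9 -57.6 104.8] F [-3.83 -0.5  -1.09] op 0.0
R [[0.338, 0.156, -0.928], [0.054, -0.988, -0.146], [-0.939, -0.001, -0.343]] q [-0.18  0.29  2.14  0.3   0.4   0.98]
n 32 centre [590.9  60.5] yaw 0.165 rel -0.005 fork [569.1 191.7] stud(mixer) [  35.9 -138.4]
```

View pics/t15c.png

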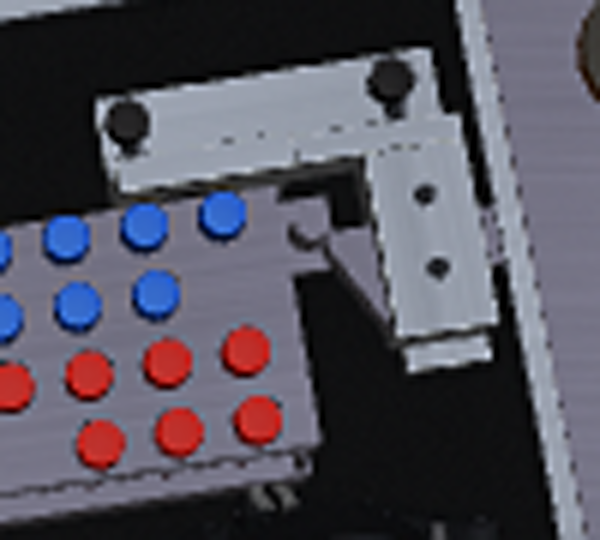

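Request:
drive_tool(rows=[0.3,0.2,-0.7,-0.15,0,-0.05,0])

```text
clock: 15.98
eef_pos: [551.6, -57.7, 104.7]
tcp_rot: [-3.139, 1.221, 0.162]
contact_force: [-5.5, -0.9, 2.5]
opening: -0.0
```

Request:
drive_tool(rows=[0.3,0.2,-0.7,-0.15,0,-0.05,0])

```text
clock: 16.1
eef_pos: [552.1, -57.8, 104.6]
tcp_rot: [-3.139, 1.222, 0.165]
contact_force: [-6.7, -2.3, 5.6]
opening: -0.002
```

Request:
drive_tool(rows=[0.3,0.2,-0.7,-0.15,0,-0.05,0])

```text
clock: 16.23
eef_pos: [552.4, -57.8, 104.6]
tcp_rot: [-3.139, 1.222, 0.168]
contact_force: [-7.8, -2.4, 5.6]
opening: -0.004
```

Request:
drive_tool(rows=[0.3,0.2,-0.7,-0.15,0,-0.05,0])

```text
clock: 16.35
eef_pos: [552.8, -57.9, 104.6]
tcp_rot: [-3.138, 1.223, 0.172]
contact_force: [-8.5, -1.6, 6.3]
opening: -0.002
```

```bash
python3 - <<'E'
from h import *
st(); im=snap("top","t16",(300,160,400,250),6); rack(im)
E
```

```text
t 16.35 pos [552.8 -57.9 104.6] F [-8.53 -1.65  6.3 ] op -0.0
R [[0.336, 0.168, -0.927], [0.058, -0.986, -0.158], [-0.94, -0.001, -0.341]] q [-0.18  0.29  2.13  0.3   0.41  0.96]
n 32 centre [591.6  60.6] yaw 0.1749 rel 0.0049 fork [568.5 191.5] stud(mixer) [  38.  -138.1]
```

View pics/t16c.png

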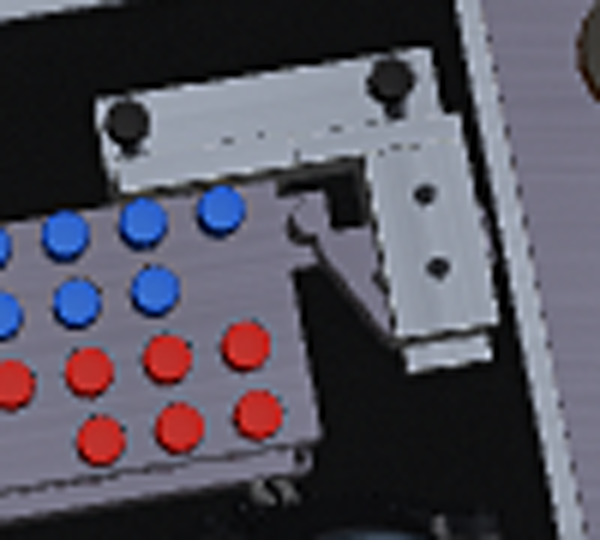

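```bash
python3 - <<'E'
from h import *
snap("wrist","w16",(280,0,520,200),3)
im=snap("scene","s16",(200,180,320,290),5)
E
```

```text
(no output)
```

View pics/w16c.png

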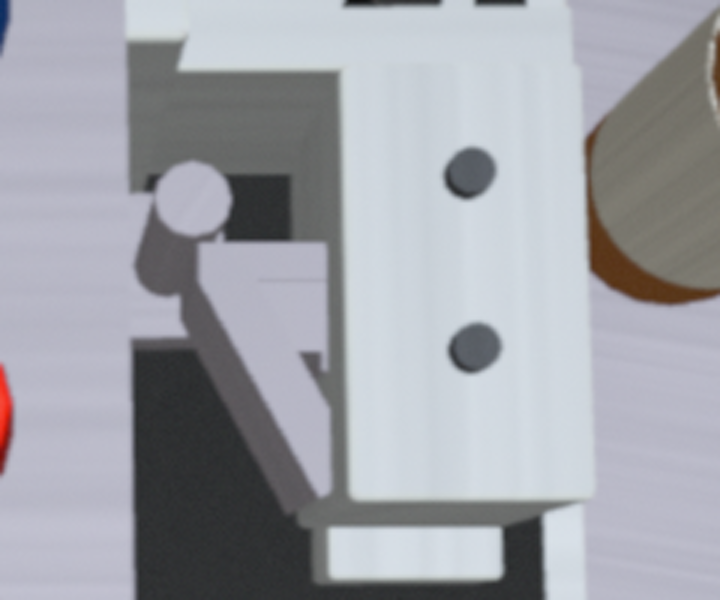

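View pics/s16c.png

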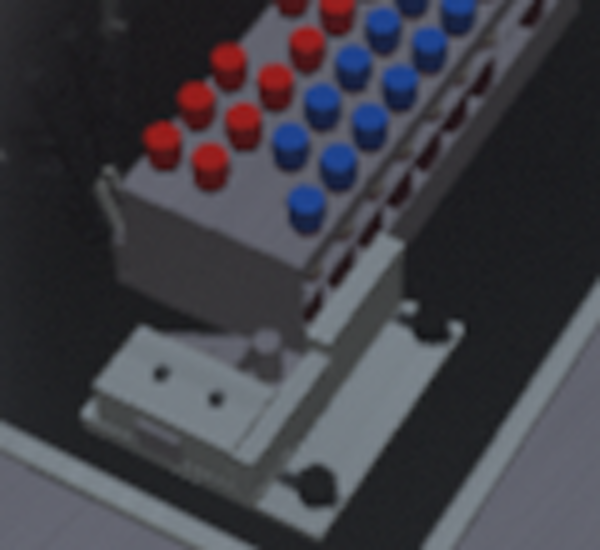

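Request:
drive_tool(rows=[-0.3,0.1,-0.7,0,0,0,0])

```text
clock: 16.62
eef_pos: [553.1, -58.0, 105.0]
tcp_rot: [-3.138, 1.223, 0.172]
contact_force: [-3.1, -1.6, -2.5]
opening: -0.001
```

Request:
drive_tool(rows=[0.1,0.1,-0.6,0,0,0,0])

```text
clock: 16.75
eef_pos: [553.2, -58.0, 104.8]
tcp_rot: [-3.137, 1.224, 0.173]
contact_force: [-6.7, -2.5, 0.7]
opening: 0.004
```

```bash
python3 - <<'E'
from h import *
st(); im=snap("top","t17",(300,160,400,250),6); rack(im)
snap("wrist","w17",(280,0,520,200),3)
E
```

```text
t 16.75 pos [553.2 -58.  104.8] F [-6.65 -2.45  0.66] op 0.0
R [[0.334, 0.168, -0.927], [0.058, -0.986, -0.158], [-0.941, -0.001, -0.339]] q [-0.18  0.29  2.13  0.3   0.41  0.97]
n 32 centre [591.9  60.5] yaw 0.1767 rel 0.0067 fork [568.5 191.4] stud(mixer) [  38.5 -138.1]
```

View pics/w17c.png

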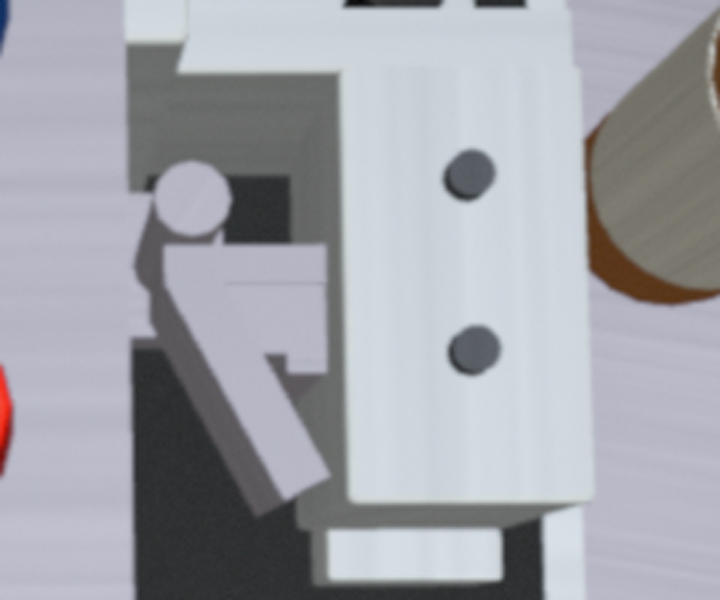

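View pics/t17c.png

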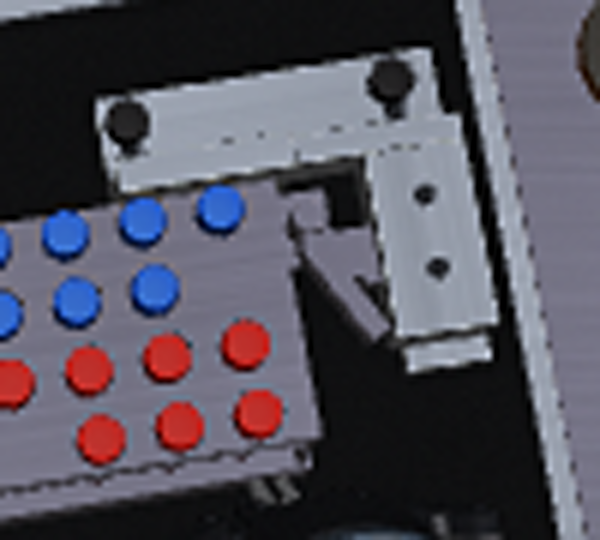

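The bolt has now snapped fully out on the robot side of the stud: in the wrist view its tip moved from column 198 to 165 and its notch is visible. I'll back the hand away.

Request:
drive_tool(rows=[-0.7,0,2,0,0,0,0,-2.5,0,7,0,0,0,0,-7,0,20,0,0,0,0,-14,0,40,0,0,0,0,-60,0,40,0,0,0,0,-110,0,25,0,0,0,0,-150,0,15,0,0,0,0,-150,0,15,0,0,0,0])

```text
clock: 17.85
eef_pos: [490.3, -69.6, 244.4]
tcp_rot: [3.138, 1.218, 0.166]
contact_force: [-0.9, -0.1, -0.3]
opening: 0.0
```

```bash
python3 - <<'E'
from h import *
st(); im=snap("top","t18",(170,140,415,335),3); rack(im); cv2.imwrite("pics/t18d.png",cv2.resize(im[160:250,300:400],None,fx=6,fy=6,interpolation=cv2.INTER_CUBIC))
snap("wrist","w18")
E
```

```text
t 17.85 pos [490.3 -69.6 244.4] F [-0.85 -0.08 -0.27] op 0.0
R [[0.341, 0.168, -0.925], [0.057, -0.986, -0.158], [-0.938, 0.001, -0.345]] q [-0.24 -0.03  2.12  0.2   0.74  1.03]
n 32 centre [591.8  60.5] yaw 0.1769 rel 0.0069 fork [568.4 191.4] stud(mixer) [  38.5 -138.1]
```

View pics/t18c.png

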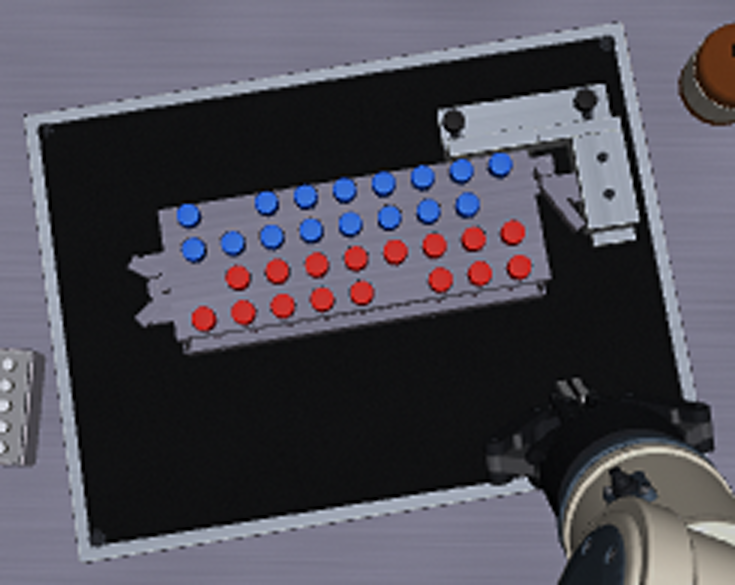

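View pics/t18d.png

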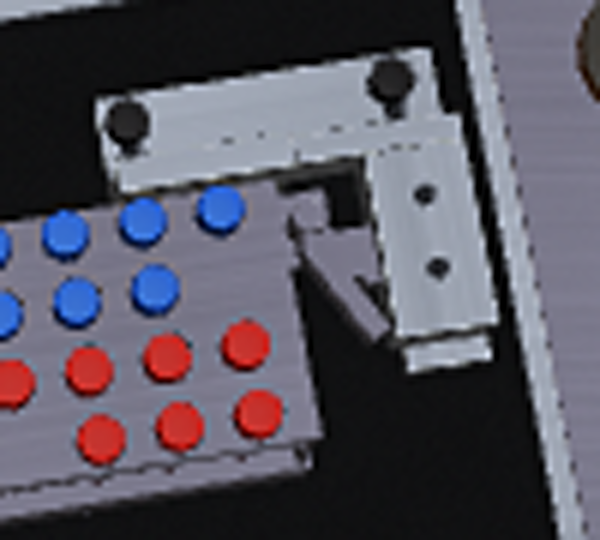

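View pics/w18.png

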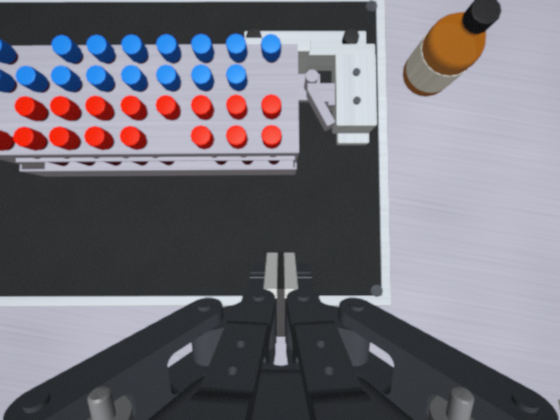

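```bash
python3 - <<'E'
from rig import sign_off
print(sign_off())
E
```

```text
the job is handed in; nothing more can be done
None
```

The rack is docked and latched, and I handed the job in at about 18 s on the robot's clock. I pushed the tail endways until the fork stopped on the pin, at about 7 N with no more movement. Then I swung the rack round the pin by pushing low on the tray near its free end, until the bolt snapped out in front of the stud.

**Last checks:**
- **Latch:** after the hand backed off, the top and wrist pictures show the bolt fully out on the robot side of the stud. The rack did not move when released. It sits within 0.01 rad of the mixer's y axis, and the stud measures about mixer x 38, y −138, within the 2 mm calibration of the drawn catch point.
- **Forces:** the highest reading at the end of a move was about 11 N (8.5 N sideways plus 6 N downward). Forces within a move were not sampled.
- **Clearance:** the hand is clear, more than 60 mm above the caps. The rack is flat. The bottles and tip box were not touched, and the parts of them in view looked unmoved, but I did not measure them.

**Small disagreements:** the fork point read from the caps lies 2–3 mm off the measured pin, both at the hard stop and at the end. I took that as camera bias. Between those two readings the fork may have backed off by up to 0.7 mm, which is within the measurement noise.

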